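# Zero the metering valve and hold it two turns open over the next sample beaker

## Task

The sampling stand is dry and its supply is still off. Turn the beaker carousel on by one station, clockwise seen from above, so that the next beaker clicks in under the spout. Then screw the valve shut (clockwise) until it comes up against its stop, open it exactly two full turns, and finish with the wheel's handle still held in the gripper at that setting, because the supply is turned on next and the valve may have to be shut at once; leave the things standing round the stand where they are.

Things in the scene. Friction and masses are not known exactly. Their poses are not given: they have to be found in the camera images.
- stand: Sampling stand, fixed: aluminium plate 170 x 310 x 18 mm with a beaker carousel and a brass valve on a post. Origin on the table, 10 mm from the plate's middle toward the valve; x, y along its sides, z up. Upright axes: carousel at (0, +95 mm), valve at (0, -105 mm). A 12 mm steel pipe (top at z = 158 mm) runs from the valve to a spout over (0, +27 mm).
- carousel (a joint): Turn of the carousel, rad, about the upright axis at the stand's (0, +95 mm); grows clockwise seen from above; about 0 at the start, no end stops. A station is 1.047 rad (60 degrees). A sprung ball drops between the lobes of a star at each station: leaving one takes up to 0.2 N m; let go within 0.35 rad of a station, it pulls in.
- carousel_grip (a point): Centre of the black bar on the carousel's stalk, on its axis, 165 mm above the table. Bar 60 mm long, 18 thick, 26 tall, flat upright sides, on a stalk 16 mm thick. The bar's length lies at +120 degrees (counter-clockwise from above) from this point's x axis and turns with it. Six beakers (63 wide, rims at z = 116 mm) stand round it at 68 mm radius on a 210 mm disc.
- next_beaker (a point): Centre of the mouth of the beaker that has to come under the spout, 116 mm above the table; at the start it is the beaker one station short of the spout. It moves with the carousel.
- spout (a point): Centre of the spout's mouth, 124 mm above the table, fixed to the stand, over the circle of beakers.
- valve_wheel (a joint): Turn of the valve's handwheel, rad, about the upright axis at valve_axis; 0 is shut against the hard stop; grows counter-clockwise seen from above (opening), 2 pi a turn, ends at 3.5 turns. Between 0.3 and 0.9 turns open at the start. Friction about 0.08 N m; stays where it is left; the wheel rises 2 mm a turn as it opens.
- valve_axis (a point): Point on the handwheel's axis, 226 mm above the table, at the middle of the rim's thickness when shut; fixed to the stand. The dark four-spoked wheel is 105 mm over its rim, the rim 11 mm thick.
- handle_mid (a point): Middle of the black round handle that stands upright on the wheel's rim, 46 mm from the wheel's axis, 17 mm thick, spinning freely on its own pin; it reaches from 25 mm below this point to 21 mm above it; the rim's top is 28 mm below. It travels round with the wheel, 260 mm above the table when shut and 2 mm higher for each turn.
- valve_handle: The same revolving handle as a body, origin on its pin at the rim's middle height, 34 mm under point handle_mid.
- rinse_bottle: White bottle with a blue screw cap, 60 mm wide, 136 mm tall, loose, behind the stand; origin under its middle. To be left alone.
- sample_cup: White sample cup with a red lid, 60 mm wide, 54 mm tall, loose, behind the stand; origin under its middle. To be left alone.
- spanner: Combination spanner 188 x 34 x 8 mm, loose, flat on the table in front of the stand; origin under its middle. To be left alone.
- big_weight: Brass calibration weight with a knob, 32 mm wide, 34 mm tall, loose, in front of the stand; origin under its middle. To be left alone.

How it is judged:
By the outcome, as a careful person would: the job done as asked, in the order asked, and still so for the second after the job is handed in, while the arm keeps its last pose, push and grip.
It also fails if it takes over 72 s, if anything falls off the work surface, if the arm or the gripper's body presses on something with over 40 N, if the wrist force passes 120 N, or if a joint passes its speed limit or range.

## Robot

A 6-joint arm with a two-finger parallel gripper is mounted at the origin on a cart in front of the work surface, level with it; the furniture and walls round the work are solid. World frame = base frame: x ahead of the robot, y to its left, z up, the work surface at z = 0. Lengths are in mm, angles in rad, forces in N, time in s.
With the tool pointing down it reaches from about 275 to 725 mm from the base axis. Payload 5.6 kg.
Tool frame: the origin (TCP) lies on the centre line of the jaws, within the pads' length; the fingertips stand 22 mm ahead of it and the grasp point (between the pads) lies 3 mm ahead of it; z points along the fingers, x is the direction in which the jaws open and shut, and the axes are right-handed (so a half turn about z gives the same grasp; the last joint's range is limited). The gripper opens to 85 mm and grips with 20 to 120 N. Pads are 22 mm wide; open, the fingers measure 114 mm over their backs; the gripper's body (76 mm by 85 mm) begins 54 mm behind the grasp point. The pads swing forward as they close: fully open they stand 13 mm farther back than shut.
Start: joints at [0.285, 0.255, 0.108, 0, -1.424, -0.285], TCP at [549.994, 0.025, 253.283] pointing down, gripper open.
Joint ranges: [-2.95, 2.95], [-1.21, 1.97], [-1.09, 1.5], [-2.87, 1.71], [-2.94, -0.07], [-3.05, 3.05]. Speed limits (rad/s): [2.57, 2.57, 3.14, 3.14, 3.14, 3.14].

## Interface

Orientations are given as a unit quaternion [x, y, z, w].
In Python, from rig import ctrl, camera, boxes_of gives the robot as it stands. Calls block until the motion is done:
- ctrl.move_to(position, orientation): joint-space move of the TCP to a pose.
- ctrl.move_l(position, frame=None, v=150): straight line of the TCP; frame=None keeps the orientation; v is the mean speed in mm/s.
- ctrl.set_joints(angles): joint-space move.
- ctrl.let_go() and ctrl.gripper_close(f_grip=None): open the fingers fully, or close them until they stop; f_grip is the grip in N (None keeps the last).
- ctrl.hold(seconds).
- ctrl.ik(position, orientation): joint angles nearest the present ones, or None.
- ctrl.get_obs(): the state.
- camera(name): name is "scene" or "side" or "wrist"; returns a dict with "pixels" (384x512x3 uint8, red, green, blue), "vertical_fov" (degrees; the focal length in pixels is half the picture's height over the tangent of half this angle, whatever the lens; pixels are square), "cx", "cy" (the principal point, pixels), "cam_to_world" (4x4, takes a point from camera to world coordinates). Camera axes: x right, y up, looking along -z (the intrinsics and any distortion apply to the point x, -y, -z); pixel columns grow to the right and rows downward; lengths in mm; the calibration is good to about 2 mm. A picture is of the moment at which its call begins. There is no depth.
A pose or a line that the arm cannot do raises ctrl.MotionError and nothing moves.
- ctrl.hand_in(): hands the job in, once; it reports no verdict.
Trained networks look in a picture, given as the dict that the camera call returned (one of the last four; its "shot" number tells which), for a name from the list of things; names that differ only in an ending like _2 or _b are one class to them, and where a whole thing is asked for, a point or a joint stands for the part that bears it (a point fixed in the world has none). Each returns a list of dicts, best first, with "p" (0 to 1); they miss things now and then, are a little off and sometimes report something else, mostly with a low value. They report only what shows in the picture. A call takes as long as a camera call.
- boxes_of(target, picture): "extent" ([left, top, right, bottom] in pixels, round what is visible of it).
The state is a dict: "time": time; "joint_pos": joint angles; "joint_velocities": joint speeds; "tau": joint torques, N m; "position": TCP position; "orientation": TCP orientation; "wrist_force": force on the tool from outside, world axes, zero at the start; "moment": the same for the moment, N m; "width": finger opening in mm.
Only numpy, scipy, OpenCV 4.12 (cv2) and the standard library are available. Lean on these libraries where they do the work, as an engineer would, in place of code of your own. Each camera call takes 0.05 s, during which the arm holds its last target.

## Working session

There is one attempt and no reset: what is moved stays moved. The work goes in short steps, each a Python script; the robot and the scene stay as the last script left them, time stands still between calls to the robot, and variables do not carry over. Pictures are saved under pics/ and viewed, and the job is handed in when it is done.

```bash
ls; mkdir -p pics
python3 - <<'E'
from rig import ctrl,camera,boxes_of
import cv2
o=ctrl.get_obs();print({k:(v if not hasattr(v,'round') else v) for k,v in o.items()})
for n in ["scene","side","wrist"]:
    p=camera(n);cv2.imwrite(f"pics/{n}0.png",p["pixels"][:,:,::-1])
    print(n,{k:v for k,v in p.items() if k!="pixels"})
    for t in ["stand","carousel_grip","valve_wheel","valve_handle","rinse_bottle","sample_cup","spanner","big_weight","spout","next_beaker","handle_mid"]:
        try: print(t,[( [round(x) for x in b["extent"]],round(b["p"],2)) for b in boxes_of(t,p)][:3])
        except Exception as e: print(t,e)
print(ctrl.get_obs()["time"])
E
```

```text
pics
{'time': 0.0, 'joint_pos': array([ 2.84596181e-01,  2.55741890e-01,  1.06997432e-01, -4.69121793e-04,
       -1.42390563e+00, -2.84626228e-01]), 'joint_velocities': array([ 1.27879355e-03, -3.96010378e-05, -9.64536708e-04,  3.08704643e-04,
        5.60319608e-04,  1.70571990e-03]), 'tau': array([-4.48901856e-04, -3.86631560e+01,  2.37934113e+01,  5.36471218e+00,
       -6.25866101e-03, -4.57470776e-06]), 'position': array([5.49540994e+02, 5.46131249e-02, 2.52396499e+02]), 'orientation': array([ 4.95694409e-05,  9.99999542e-01, -3.75836354e-05, -9.54735138e-04]), 'wrist_force': array([ 0.05347613,  0.4486373 , -0.26353626]), 'moment': array([ 0.00649983, -0.03747896, -0.00448981]), 'width': 85.6240095769536}
scene {'vertical_fov': 45.90673849405749, 'cx': 253.5234828064442, 'cy': 195.59358275492798, 'cam_to_world': array([[ 8.64622482e-01,  3.11424173e-01, -3.94262536e-01,
         2.22869488e+02],
       [-5.02092541e-01,  5.07163193e-01, -7.00491667e-01,
        -5.72642133e+02],
       [-1.81945917e-02,  8.03617123e-01,  5.94868453e-01,
         7.03033444e+02],
       [ 0.000
[... 1777 characters left out ...]

        -7.79467726e+01],
       [-7.38995957e-04, -3.02939240e-01,  9.53009586e-01,
         3.73433363e+02],
       [ 0.00000000e+00,  0.00000000e+00,  0.00000000e+00,
         1.00000000e+00]]), 'shot': 3}
stand [([185, 27, 512, 367], 0.67), ([154, 274, 180, 328], 0.67), ([185, 214, 366, 369], 0.49)]
carousel_grip [([188, 217, 368, 366], 0.96)]
valve_wheel [([280, 59, 511, 267], 0.73)]
valve_handle [([456, 68, 512, 124], 0.97)]
rinse_bottle [([125, 140, 213, 209], 0.56)]
sample_cup [([156, 274, 179, 327], 0.72)]
spanner [([378, 97, 438, 241], 0.67)]
big_weight []
spout []
next_beaker [([185, 212, 366, 369], 0.91), ([152, 276, 179, 324], 0.45)]
handle_mid [([452, 73, 510, 121], 0.73)]
1.8
```

Run:
```python
import cv2
for n,(a,b,c,d) in {"scene":(130,150,330,370),"side":(190,100,370,320)}.items():
    i=cv2.imread(f"pics/{n}0.png")[b:d,a:c]
    cv2.imwrite(f"pics/{n}0c.png",cv2.resize(i,None,fx=2.7,fy=2.7,interpolation=cv2.INTER_CUBIC))
```

```text
(no output)
```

View pics/scene0.png

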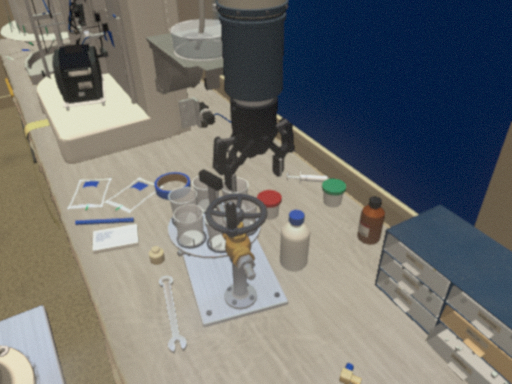

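View pics/wrist0.png

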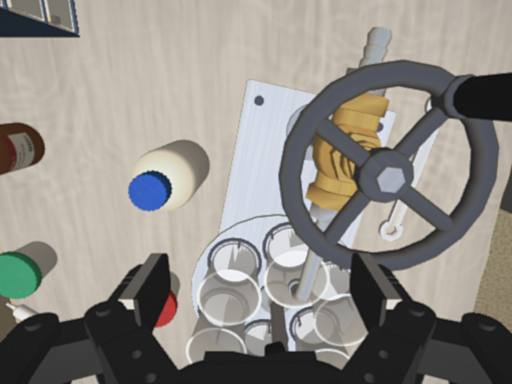

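View pics/side0.png

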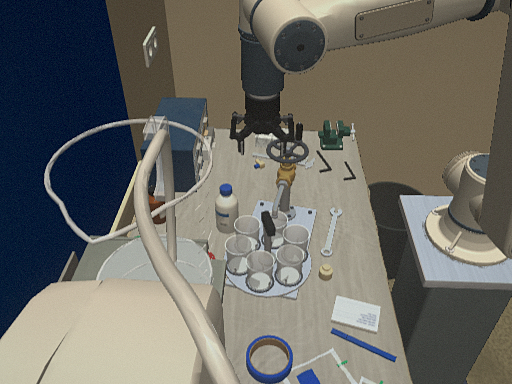

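```bash
sleep 0
```

```text
(no output)
```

View pics/scene0c.png

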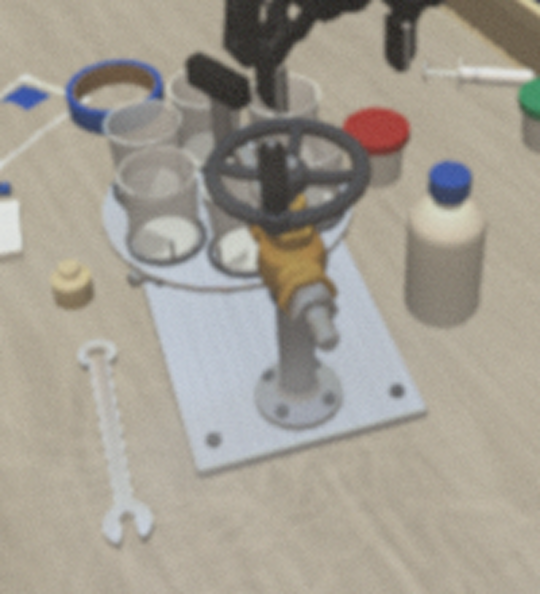

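View pics/side0c.png

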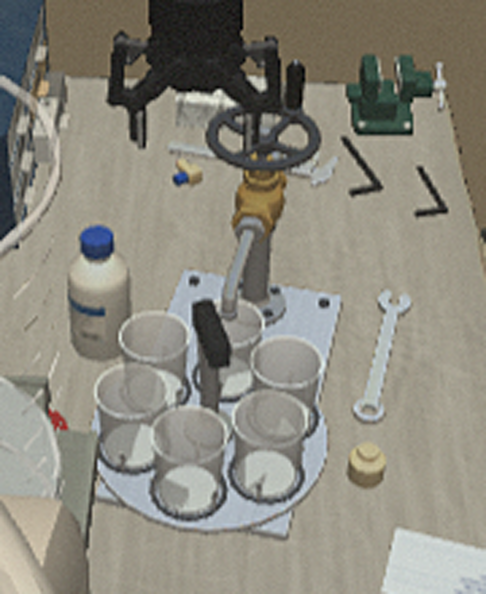

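```bash
cat > h.py <<'E'
import numpy as np
def cam(p):
    K=192/np.tan(np.radians(p["vertical_fov"])/2); return K,p["cx"],p["cy"],np.array(p["cam_to_world"])
def ray(p,u,v):
    f,cx,cy,T=cam(p); d=T[:3,:3]@np.array([(u-cx)/f,-(v-cy)/f,-1.]); return T[:3,3],d/np.linalg.norm(d)
def atz(p,u,v,z):
    o,d=ray(p,u,v); return o+d*(z-o[2])/d[2]
def proj(p,X):
    f,cx,cy,T=cam(p); c=T[:3,:3].T@(np.array(X)-T[:3,3]); return cx+f*c[0]/-c[2], cy-f*c[1]/-c[2]
def tri(obs):
    A=np.zeros((3,3));b=np.zeros(3)
    for p,u,v in obs:
        o,d=ray(p,u,v);M=np.eye(3)-np.outer(d,d);A+=M;b+=M@o
    return np.linalg.solve(A,b)
E
python3 - <<'E'
from rig import ctrl,camera
from h import *
import pickle
P={n:camera(n) for n in ["scene","side","wrist"]}
pickle.dump(P,open("P0.pkl","wb"))
np.set_printoptions(precision=1,suppress=True)
for n,u,v in [("scene",236.5,214),("side",287.6,151),("wrist",388.5,164)]: print("wheel",n,atz(P[n],u,v,227))
print("tri",tri([(P["scene"],236.5,214),(P["side"],287.6,151),(P["wrist"],388.5,164)]))
print("bar",tri([(P["scene"],210.7,179.6),(P["side"],268,224)]),atz(P["scene"],210.7,179.6,165),atz(P["side"],268,224,165))
print("corners",atz(P["scene"],203.3,322.6,18),atz(P["scene"],287.4,301.9,18),atz(P["wrist"],249,80,18),
 atz(P["side"],190+341/2.7,100+296/2.7,18),atz(P["side"],190+187/2.7,100+272/2.7,18),atz(P["side"],190+290/2.7,100+534/2.7,18))
print("bar ends sc",atz(P["scene"],130+193/2.7,150+60/2.7,178),atz(P["scene"],130+247/2.7,150+88/2.7,178))
E
```

```text
wheel scene [488. -42. 227.]
wheel side [488.9 -36.4 227. ]
wheel wrist [488.4 -47.6 227. ]
tri [488.  -43.8 224.6]
bar [531.3 157.5 164.6] [531.1 156.9 165. ] [531.3 158.  165. ]
corners [399.8 -58.4  18. ] [559.7 -97.7  18. ] [561.8 -96.1  18. ] [400.6 -58.   18. ] [559.4 -88.7  18. ] [460.5 242.   18. ]
bar ends sc [519.1 174.2 178. ] [537.7 118.  178. ]
```

```bash
cat > fit.py <<'E'
from h import *
import pickle,cv2
from scipy.optimize import least_squares
P=pickle.load(open("P0.pkl","rb"))
np.set_printoptions(precision=2,suppress=True)
S=lambda a,b:("scene",130+a/2.7,150+b/2.7)
D=lambda a,b:("side",190+a/2.7,100+b/2.7)
obs=[((-85,-165,18),S(198,466)),((85,-165,18),S(425,409)),((85,-165,18),("wrist",249,80)),((-85,-165,18),D(341,296)),((85,-165,18),D(187,272)),
((0,-105,227),("scene",236.5,214)),((0,-105,227),D(264,138)),((0,-105,227),("wrist",388.5,164)),
((0,95,165),S(218,80)),((0,95,165),D(211,335))]
def W(q,X):
    c,s=np.cos(q[2]),np.sin(q[2]);return [q[0]+c*X[0]-s*X[1],q[1]+s*X[0]+c*X[1],X[2]]
def res(q): return np.ravel([np.subtract(proj(P[o[0]],W(q,X)),o[1:]) for X,o in obs])
r=least_squares(res,[514,63,-.22],x_scale=[1,1,.01],loss="soft_l1")
print(r.x,np.degrees(r.x[2]));print(r.fun.reshape(-1,2))
q=r.x;print("valve",W(q,(0,-105,226)),"car",W(q,(0,95,165)),"spout",W(q,(0,27,124)))
for n,(a,b,c,d) in {"scene":(130,150,330,370),"side":(190,100,370,320),"wrist":(0,0,512,384)}.items():
    k=2.7 if n!="wrist" else 1.5
    i=cv2.resize(P[n]["pixels"][b:d,a:c,::-1],None,fx=k,fy=k,interpolation=cv2.INTER_CUBIC)
    def pl(pts,col,cl=True):
        z=np.array([(np.array(proj(P[n],W(q,X)))-(a,b)+.5)*k for X in pts]).round().astype(np.int32)
        cv2.polylines(i,[z],cl,col,1)
    pl([(-85,-165,18),(85,-165,18),(85,145,18),(-85,145,18)],(0,0,255))
    t=np.linspace(0,2*np.pi,40)
    pl([(52.5*np.cos(u),-105+52.5*np.sin(u),227) for u in t],(0,255,0))
    for m in range(6):
        e=np.radians(-90+60*m); pl([(68*np.cos(e)+31.5*np.cos(u),95+68*np.sin(e)+31.5*np.sin(u),116) for u in t],(255,0,0) if m else (0,255,255))
    e=np.radians(120);U=np.array([np.cos(e),np.sin(e)]);V=np.array([-U[1],U[0]])
    pl([(*(np.array([0,95])+s*30*U+w*9*V),178) for s,w in [(1,1),(1,-1),(-1,-1),(-1,1)]],(255,0,255))
    cv2.imwrite(f"pics/{n}_ov.png",i)
E
python3 fit.py
```

```text
[509.68  64.89  -0.21] -11.8152014364993
[[  1.3    9.75]
 [  4.49   6.33]
 [  2.35 -18.07]
 [  2.38  -4.99]
 [  0.43  -5.79]
 [ -1.08  -1.33]
 [  0.1   -0.45]
 [ -1.95  19.63]
 [ -1.1    0.02]
 [  0.84  -0.07]]
valve [np.float64(488.1768206433123), np.float64(-37.88922748642386), 226] car [np.float64(529.1279712349105), np.float64(157.87339219676346), 165] spout [np.float64(515.2045800337671), np.float64(91.31410150447977), 124]
```

```bash
sed -i 's/,-165,18/,-145,18/g; s/,145,18/,165,18/g' fit.py; python3 fit.py
```

```text
[509.96  61.59  -0.21] -12.239069496172664
[[-0.97  2.25]
 [ 1.24  0.04]
 [-0.51 -2.  ]
 [ 1.51 -0.94]
 [-0.9  -2.21]
 [-0.44 -0.24]
 [ 0.28 -1.18]
 [-0.18 13.39]
 [ 0.03  0.68]
 [ 0.43 -1.17]]
valve [np.float64(487.7017328882741), np.float64(-41.02790891987164), 226] car [np.float64(530.0999806307465), np.float64(154.42640438215793), 165] spout [np.float64(515.6845763983058), np.float64(87.97193785946787), 124]
```

View pics/wrist_ov.png

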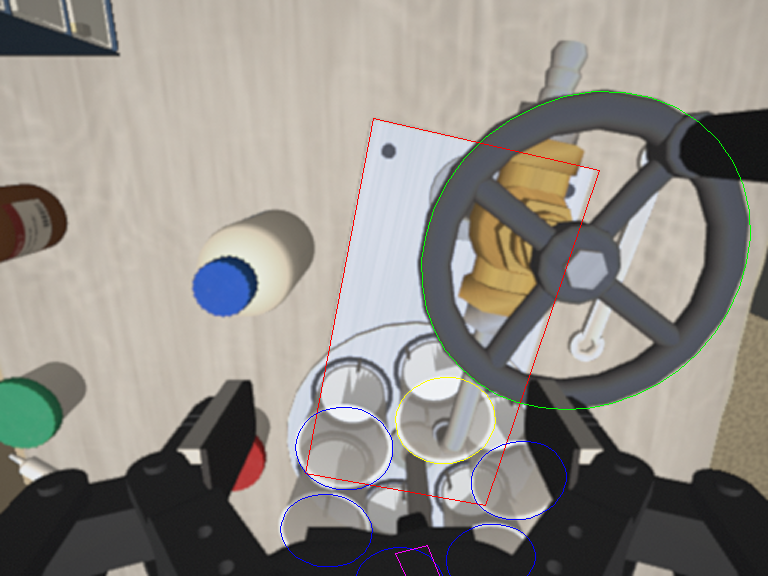

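View pics/scene_ov.png

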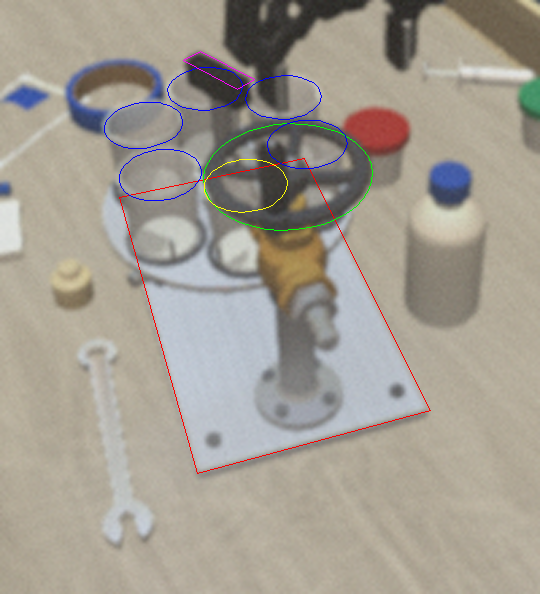

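View pics/side_ov.png

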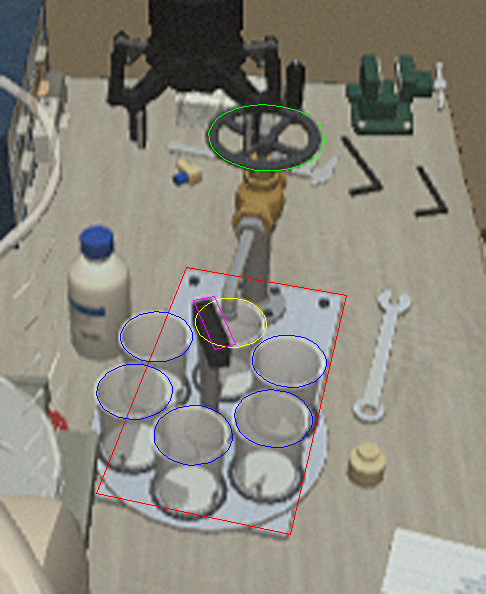

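```bash
cat >> h.py <<'E'
def yawq(deg):
    # start orientation [0,1,0,0], rotated by deg about world z
    from scipy.spatial.transform import Rotation as R
    return (R.from_euler('z',deg,degrees=True)*R.from_quat([0,1,0,0])).as_quat()
def shot(camera,n,f):
    import cv2
    p=camera(n);cv2.imwrite("pics/"+f,p["pixels"][:,:,::-1]);return p
E
python3 - <<'E'
from rig import ctrl,camera
from h import *
import pickle
np.set_printoptions(precision=2,suppress=True)
P=pickle.load(open("P0.pkl","rb"))
print("handle",tri([(P["scene"],230.7,214),(P["side"],300,131)]),atz(P["scene"],230.7,214,261),atz(P["side"],300,131,261))
ctrl.move_to([530,154.5,300],yawq(17.8))
o=ctrl.get_obs();print(o["time"],o["position"],o["joint_pos"],o["wrist_force"])
p=shot(camera,"wrist","w1.png");pickle.dump(p,open("w1.pkl","wb"))
for e in (ctrl.ik([530,154.5,168],yawq(17.8)),ctrl.ik([530,154.5,168],yawq(-50))): print(e)
E
```

```text
handle [460.33 -75.29 261.07] [461.38 -75.16 261.  ] [459.46 -74.81 261.  ]
2.6417 [529.84 155.02 300.01] [ 0.57  0.25  0.22  0.   -1.54 -0.26] [ 0.29 -0.57  0.07]
[ 0.57  0.3  -0.05  0.   -1.22 -0.26]
[ 0.57  0.3  -0.05  0.   -1.22 -1.44]
```

View pics/w1.png

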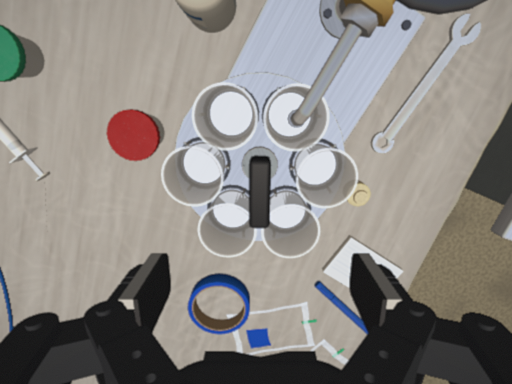

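Run:
```python
from h import *
import pickle,cv2
p=pickle.load(open("w1.pkl","rb"));i=p["pixels"][:,:,::-1]
a,b,c,d=150,60,380,270;k=3
i=cv2.resize(i[b:d,a:c],None,fx=k,fy=k,interpolation=cv2.INTER_CUBIC)
C=np.array([530.1,154.4])
t=np.radians(107.8);U=np.array([np.cos(t),np.sin(t)]);V=np.array([-U[1],U[0]])
def pl(pts,col):
    z=np.array([(np.array(proj(p,X))-(a,b)+.5)*k for X in pts]).round().astype(np.int32);cv2.polylines(i,[z],True,col,1)
pl([(*(C+s*30*U+w*9*V),178) for s,w in [(1,1),(1,-1),(-1,-1),(-1,1)]],(255,0,255))
T=np.linspace(0,6.28,50)
for m in range(6):
    e=np.radians(-90-12.2+60*m);pl([(*(C+68*np.array([np.cos(e),np.sin(e)])+31.5*np.array([np.cos(x),np.sin(x)])),116) for x in T],(255,0,0))
cv2.imwrite("pics/w1o.png",i)
```

```text
(no output)
```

View pics/w1o.png

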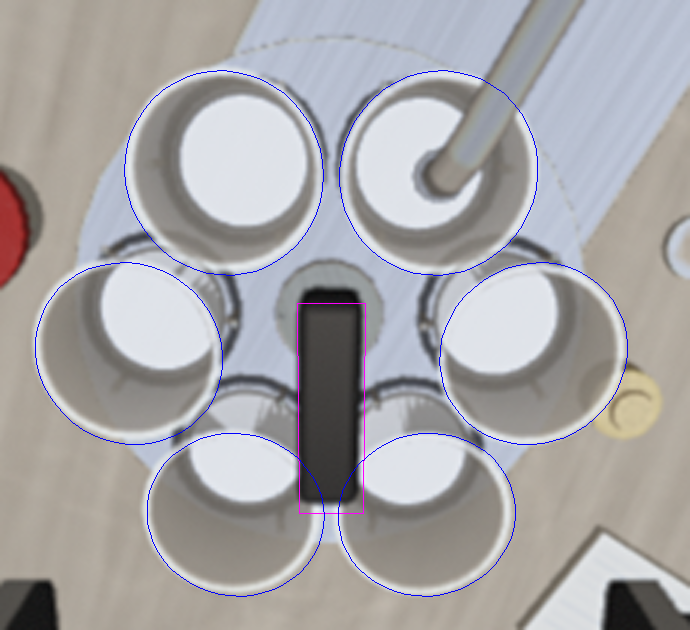

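Run:
```python
from rig import ctrl,camera
from h import *
np.set_printoptions(precision=3,suppress=True)
def st(l):
    o=ctrl.get_obs();print(l,round(o["time"],2),o["position"],o["wrist_force"],o["moment"],round(o["width"],1))
ctrl.move_l([530,154.4,170],v=150); st("down")
ctrl.gripper_close(f_grip=50); st("closed")
shot(camera,"wrist","w2.png")
```

```text
down 3.71 [530.633 154.343 170.974] [-0.044 -0.226  0.254] [ 0.032 -0.031 -0.014] 85.1
closed 4.33 [530.416 154.572 170.337] [1.625 1.286 1.536] [ 0.115 -0.36   0.032] 17.1
```

View pics/w2.png

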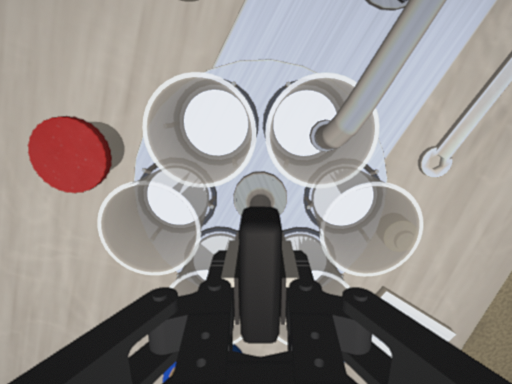

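Run:
```python
from rig import ctrl,camera
from h import *
np.set_printoptions(precision=3,suppress=True)
def st(l):
    o=ctrl.get_obs();print(l,round(o["time"],2),o["position"],o["wrist_force"],o["moment"],round(o["width"],1),o["joint_pos"][5])
j=np.array(ctrl.get_obs()["joint_pos"]); q0=ctrl.ik([530,154.4,170],yawq(17.8));print(j-q0)
for k in range(1,7):
    q=np.array(q0);q[5]-=np.radians(10*k)
    ctrl.set_joints(q); st(k)
shot(camera,"wrist","w3.png");shot(camera,"side","s3.png")
```

```text
[ 0.    -0.     0.001  0.     0.     0.   ]
1 4.67 [530.435 154.566 170.292] [0.98  0.758 0.914] [ 0.224 -0.635  0.482] 17.7 -0.42645526151595364
2 4.97 [530.436 154.578 170.319] [2.603 1.232 1.776] [ 0.413 -0.799  0.255] 17.6 -0.5988381974001213
3 5.26 [530.458 154.578 170.316] [2.384 0.895 1.201] [ 0.408 -1.117  0.11 ] 17.2 -0.7728411812417245
4 5.55 [530.444 154.569 170.304] [4.013 2.145 1.836] [ 0.397 -1.389 -0.201] 17.7 -0.9470360417831538
5 5.84 [530.493 154.581 170.314] [4.303 1.118 1.486] [ 0.546 -1.605 -0.166] 17.3 -1.1211711735185765
6 6.13 [530.484 154.554 170.29 ] [4.755 1.229 1.828] [ 0.466 -1.623 -0.031] 17.2 -1.2955606893148524
```

View pics/w3.png

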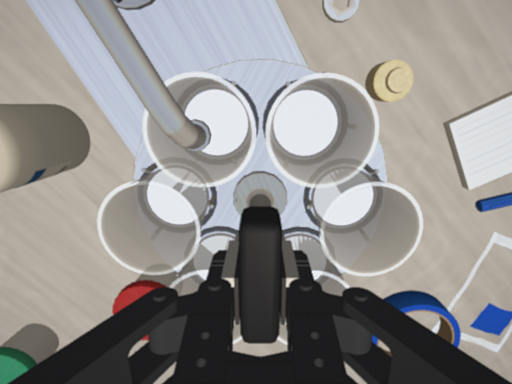

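View pics/s3.png

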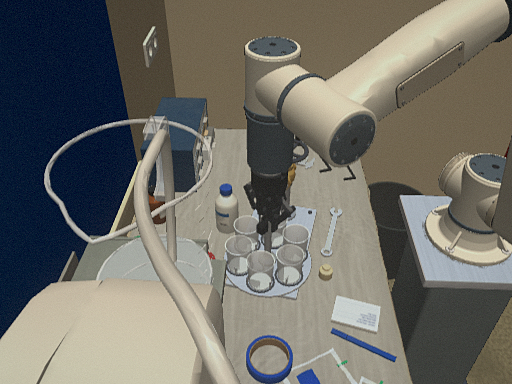

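Run:
```python
from rig import ctrl,camera
from h import *
import pickle
np.set_printoptions(precision=3,suppress=True)
def st(l):
    o=ctrl.get_obs();print(l,round(o["time"],2),o["position"],o["wrist_force"],o["moment"],round(o["width"],1),o["joint_pos"])
ctrl.let_go(); st("open")
ctrl.move_l([530,154.4,350],v=250); st("up")
p=shot(camera,"wrist","w4.png");pickle.dump(p,open("w4.pkl","wb"))
ctrl.move_to([480,-45,355],yawq(0)); st("valve")
p=shot(camera,"wrist","w5.png");pickle.dump(p,open("w5.pkl","wb"))
p=shot(camera,"side","s5.png");pickle.dump(p,open("s5.pkl","wb"))
p=shot(camera,"scene","c5.png");pickle.dump(p,open("c5.pkl","wb"))
```

```text
open 6.9 [529.925 154.391 169.959] [ 0.465 -0.279  0.245] [-0.05  -0.02  -0.029] 85.2 [ 0.567  0.298 -0.048 -0.    -1.225 -1.303]
up 7.77 [529.546 154.477 348.481] [ 0.12   0.665 -1.195] [ 0.027  0.018 -0.037] 85.2 [ 0.567  0.255  0.346 -0.001 -1.665 -1.303]
valve 8.82 [479.988 -44.667 354.326] [ 0.571 -0.597 -0.239] [0.009 0.005 0.005] 85.5 [ 0.233  0.11   0.182 -0.    -1.644 -0.234]
```

View pics/w4.png

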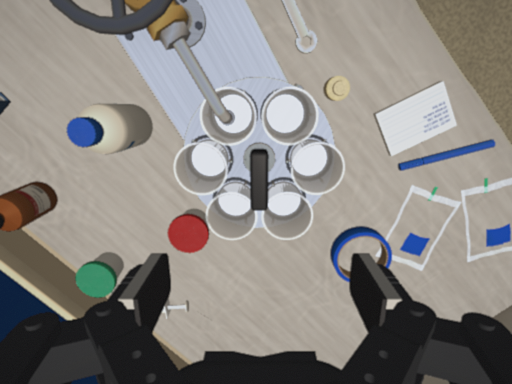

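View pics/w5.png

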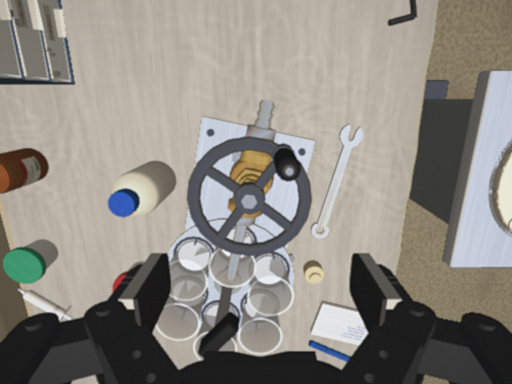

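View pics/s5.png

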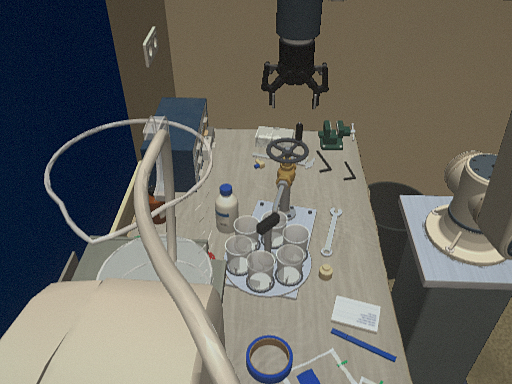

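View pics/c5.png

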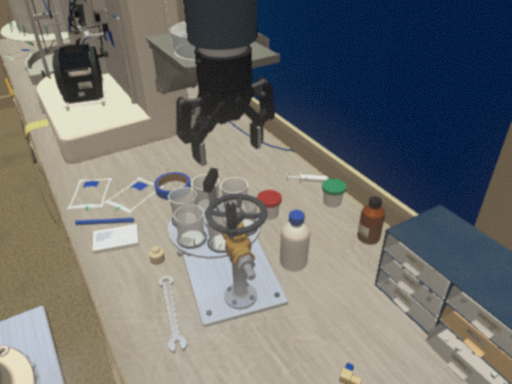

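Run:
```python
from rig import ctrl,camera
from h import *
import pickle,cv2
from scipy.optimize import least_squares
np.set_printoptions(precision=2,suppress=True)
w,s,c=[pickle.load(open(f+"5.pkl","rb")) for f in "wsc"]
def ext(p,C,z):
    T=np.linspace(0,6.28,90);u=np.array([proj(p,(C[0]+52.5*np.cos(t),C[1]+52.5*np.sin(t),z)) for t in T])
    return np.r_[u.min(0),u.max(0)]
M=cv2.inRange(w["pixels"],(0,0,0),(255,255,255))
C=np.array([487.7,-41.0])
f=lambda C:ext(w,C,227.5)-[187.5,136,312,255.5]
r=least_squares(f,C);print("w",r.x,r.fun)
f2=lambda C:np.r_[f(C),ext(s,C,227.5)-[267,138.5,308.5,163.5],ext(c,C,227.5)-[206,196,267,235.5]]
r2=least_squares(f2,C,loss="soft_l1");print(r2.x,f2(r2.x))
def show(p,name,a,b,cc,d,k,H,C):
    i=cv2.resize(p["pixels"][b:d,a:cc,::-1],None,fx=k,fy=k,interpolation=cv2.INTER_CUBIC)
    T=np.linspace(0,6.28,50)
    def pl(pts,col):
        z=np.array([(np.array(proj(p,X))-(a,b)+.5)*k for X in pts]).round().astype(np.int32);cv2.polylines(i,[z],True,col,1)
    pl([(C[0]+52.5*np.cos(t),C[1]+52.5*np.sin(t),227.5) for t in T],(0,255,0))
    for z in (236,282): pl([(H[0]+8.5*np.cos(t),H[1]+8.5*np.sin(t),z) for t in T],(0,0,255))
    cv2.imwrite("pics/"+name,i)
C=r2.x;th=np.radians(-128.6);H=C+46*np.array([np.cos(th),np.sin(th)]);print(H)
show(w,"w5o.png",160,100,350,280,4,H,C)
show(s,"s5o.png",240,110,340,180,6,H,C)
show(c,"c5o.png",190,180,290,260,6,H,C)
```

```text
w [488.44 -41.42] [-0.51  0.06  0.51  0.  ]
[488.32 -41.48] [-0.38 -0.03  0.65 -0.06 -0.58 -0.61  0.79 -1.2  -0.9  -1.05  0.85 -1.15]
[459.63 -77.43]
```

View pics/w5o.png

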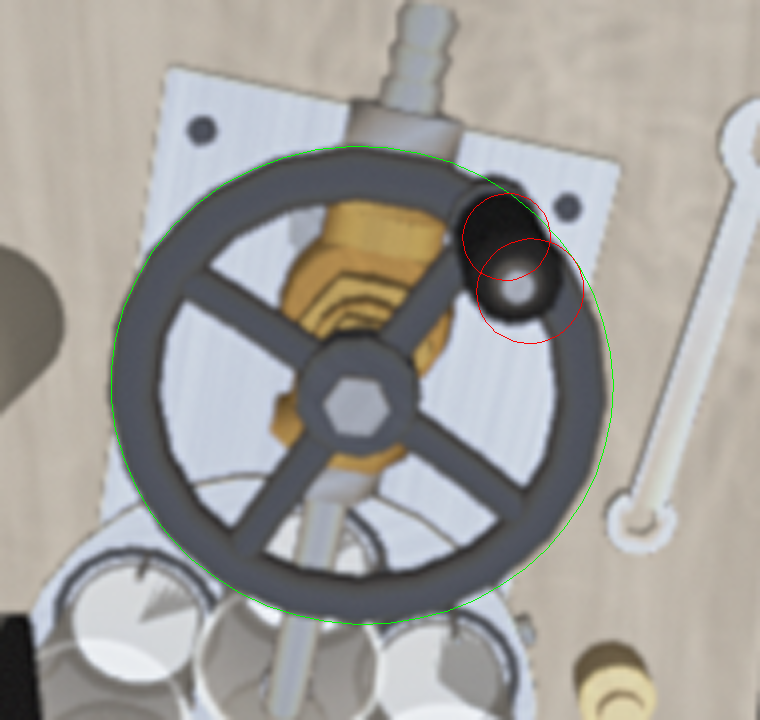

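View pics/s5o.png

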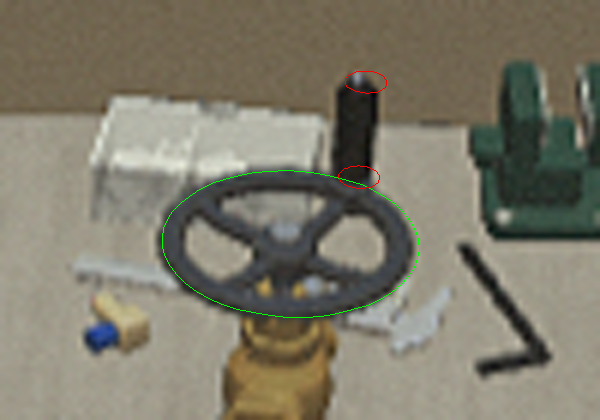

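View pics/c5o.png

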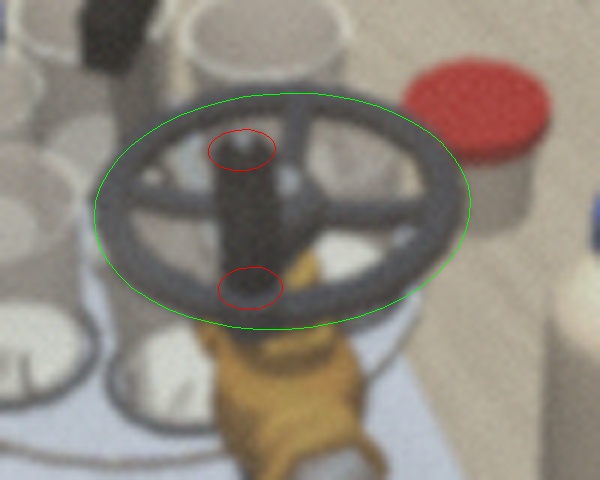

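Run:
```python
from rig import ctrl,camera
from h import *
import pickle
np.set_printoptions(precision=3,suppress=True)
def st(l):
    o=ctrl.get_obs();print(l,round(o["time"],2),o["position"],o["wrist_force"],o["moment"],round(o["width"],1))
ctrl.move_to([462,-78,330],yawq(0)); st("above")
p=shot(camera,"wrist","w6.png")
ctrl.move_l([462,-78,266],v=120); st("down")
ctrl.gripper_close(f_grip=60); st("closed")
p=shot(camera,"wrist","w7.png")
p=shot(camera,"scene","c7.png")
```

```text
above 9.27 [461.547 -78.19  329.367] [0.367 0.08  0.698] [ 0.016 -0.066  0.02 ] 85.4
down 10.0 [462.636 -77.864 266.915] [-0.128  0.575 -0.501] [0.015 0.024 0.002] 85.5
closed 10.63 [461.849 -78.231 266.296] [-1.21  -0.812  2.207] [-0.191  0.563 -0.044] 15.5
```

View pics/w7.png

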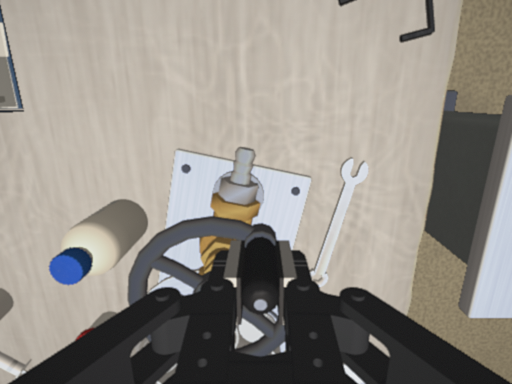

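View pics/w6.png

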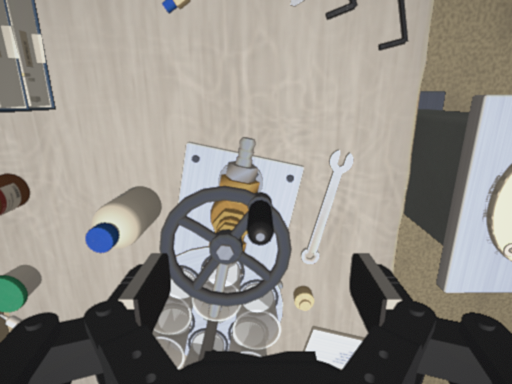

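```bash
cat > v.py <<'E'
from rig import ctrl,camera
from h import *
import json
np.set_printoptions(precision=2,suppress=True)
S=json.load(open("vs.json"))
def save(): json.dump(S,open("vs.json","w"))
def step(d,v=80,quiet=False):
    S["a"]+=d; t=np.radians(S["a"]); z=S["z0"]+2*(S["a"]-S["a0"])/360
    c=[S["cx"]+S["r"]*np.cos(t),S["cy"]+S["r"]*np.sin(t),z]
    ctrl.move_l(c,v=v); save()
    o=ctrl.get_obs();F=o["wrist_force"];R=np.array([np.cos(t),np.sin(t)]);Tn=np.array([-R[1],R[0]])
    e=o["position"]-c
    fr,ft=F[:2]@R,F[:2]@Tn
    S["log"].append([S["a"],*o["position"],*F,o["time"]])
    if not quiet: print(f"a {S['a']:.1f} t {o['time']:.2f} fr {fr:.1f} ft {ft:.1f} fz {F[2]:.1f} err r {e[:2]@R:.2f} t {e[:2]@Tn:.2f} z {e[2]:.2f} w {o['width']:.1f}")
    return fr,ft
E
python3 - <<'E'
import json,numpy as np
# circle passes through TCP now, centre = camera estimate blended
a=-126.; r=46; cx,cy=488.35,-41.45
H=np.array([462,-78.]); 
C=H-46*np.array([np.cos(np.radians(a)),np.sin(np.radians(a))]);print(C)
json.dump(dict(a=a,a0=a,z0=266.,r=46.,cx=C[0],cy=C[1],log=[]),open("vs.json","w"))
E
python3 - <<'E'
from v import *
for k in range(9):
    fr,ft=step(-10)
    if abs(ft)>12 or abs(fr)>30: break
E
```

```text
[489.03812161 -40.78521826]
a -136.0 t 10.98 fr 2.6 ft 0.7 fz 3.5 err r 0.21 t -0.12 z 0.27 w 15.4
a -146.0 t 11.23 fr 3.2 ft -1.7 fz 6.1 err r 0.20 t -0.16 z 0.17 w 15.0
a -156.0 t 11.48 fr 3.6 ft -1.9 fz 6.3 err r 0.17 t -0.13 z 0.14 w 15.6
a -166.0 t 11.73 fr 4.7 ft -0.9 fz 5.0 err r 0.12 t -0.17 z 0.15 w 15.3
a -176.0 t 11.98 fr 4.3 ft 0.0 fz 6.3 err r 0.09 t -0.31 z 0.13 w 15.4
a -186.0 t 12.23 fr 4.7 ft 0.1 fz 6.2 err r 0.05 t -0.49 z 0.12 w 15.1
a -196.0 t 12.48 fr 4.6 ft -0.6 fz 6.0 err r 0.00 t -0.73 z 0.16 w 15.7
a -206.0 t 12.73 fr 3.2 ft 0.5 fz 5.3 err r -0.03 t -0.97 z 0.17 w 15.5
a -216.0 t 12.98 fr 3.1 ft -0.2 fz 5.5 err r -0.04 t -1.18 z 0.17 w 15.6
```

Run:
```python
from v import *
shot(camera,"wrist","w8.png")
b=[]
for k in range(65):
    fr,ft=step(-4,quiet=k%5!=0)
    b.append(ft)
    if ft>6.5 or abs(fr)>30: print("STOP?",k,fr,ft,b[-6:]);break
step(0)
shot(camera,"wrist","w9.png")
```

```text
a -220.0 t 13.28 fr 2.7 ft 1.2 fz 6.6 err r -0.04 t -0.84 z 0.15 w 15.7
a -240.0 t 14.53 fr 0.6 ft 1.2 fz 5.5 err r -0.03 t -1.04 z 0.12 w 15.4
a -260.0 t 15.78 fr 0.4 ft 0.3 fz 4.7 err r -0.03 t -1.07 z 0.07 w 15.7
a -280.0 t 17.03 fr -1.4 ft 0.8 fz 5.8 err r -0.02 t -0.95 z 0.01 w 15.5
a -300.0 t 18.28 fr -2.7 ft 0.2 fz 6.1 err r -0.01 t -0.77 z -0.02 w 15.0
a -320.0 t 19.53 fr -2.7 ft -0.8 fz 5.7 err r 0.03 t -0.52 z -0.07 w 15.5
a -340.0 t 20.78 fr -3.3 ft 0.6 fz 6.7 err r 0.07 t -0.25 z -0.09 w 15.3
a -360.0 t 22.03 fr -3.3 ft 1.2 fz 7.0 err r 0.11 t 0.13 z -0.11 w 15.5
a -380.0 t 23.28 fr -6.3 ft 11.6 fz 8.0 err r 0.02 t 4.24 z -0.11 w 15.4
STOP? 40 -6.258432429260997 11.569450878527821 [np.float64(1.1575690497822095), np.float64(1.3487940326323806), np.float64(1.2269317932101134), np.float64(0.2068775522012442), np.float64(4.875994494641914), np.float64(11.569450878527821)]
a -380.0 t 23.53 fr -6.1 ft 10.7 fz 8.9 err r 0.01 t 4.27 z -0.13 w 15.6
```

View pics/w8.png

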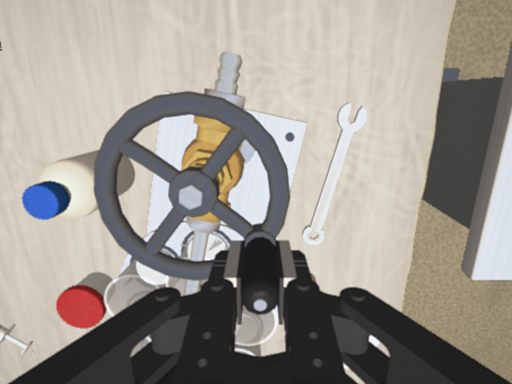

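View pics/w9.png

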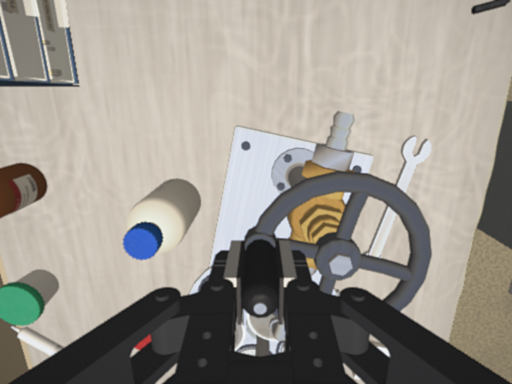

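Run:
```python
from v import *
from rig import ctrl
P=[]
for k in range(8):
    P.append(ctrl.get_obs()["position"]); ctrl.hold(0.03)
P=np.array(P);m=P.mean(0);print(m,P.std(0))
S["stop"]=m.tolist();save()
def ang(p): return np.degrees(np.arctan2(p[1]-S["cy"],p[0]-S["cx"])),np.hypot(p[1]-S["cy"],p[0]-S["cx"])
print(ang(m))
for l in S["log"][-8:]: print(np.array(l),ang(l[1:3+1]))
print(ctrl.get_obs()["time"])
```

```text
[533.72 -52.5  264.45] [0.01 0.01 0.01]
(np.float64(-14.690040845194648), np.float64(46.1924343504142))
[-352.    534.69  -34.41  264.64   -3.28   -0.72    7.32   21.53] (np.float64(7.946112156954524), np.float64(46.0902109085124))
[-356.    535.04  -37.48  264.63   -3.69    0.91    6.87   21.78] (np.float64(4.1054165488069), np.float64(46.12130300633646))
[-360.    535.15  -40.65  264.59   -3.3     1.16    7.02   22.03] (np.float64(0.16510662440925847), np.float64(46.11025269714573))
[-364.    535.07  -43.76  264.56   -3.84    1.62    6.94   22.28] (np.float64(-3.6964118876544227), np.float64(46.124097296499755))
[-368.    534.78  -46.89  264.55   -2.76    1.63    7.28   22.53] (np.float64(-7.60102565431776), np.float64(46.146794162713206))
[-372.    534.26  -49.97  264.53   -2.88    0.82    8.34   22.78] (np.float64(-11.481459094162823), np.float64(46.148631504765056))
[-376.    533.94  -51.55  264.48   -2.73    5.86    7.78   23.03] (np.float64(-13.48176730861648), np.float64(46.17750835397998))
[-380.    533.73  -52.54  264.48   -1.92   13.01    8.02   23.28] (np.float64(-14.732513986338603), np.float64(46.21033488777944))
23.85
```

```bash
cat >> v.py <<'E'
def meas(n=4):
    A=[];F=[]
    t=np.radians(S["a"]);Tn=np.array([-np.sin(t),np.cos(t)])
    for k in range(n):
        o=ctrl.get_obs();A.append(o["position"]);F.append(o["wrist_force"]);ctrl.hold(0.02)
    p=np.mean(A,0);F=np.mean(F,0)
    return np.degrees(np.arctan2(p[1]-S["cy"],p[0]-S["cx"])),np.hypot(p[1]-S["cy"],p[0]-S["cx"]),F[:2]@Tn,p
E
python3 - <<'E'
from v import *
for d in [0]+[1]*12:
    if d: step(d,quiet=True)
    a,r,f,p=meas();print(f"{S['a']:.1f} act {a-360:.2f} r {r:.2f} ft {f:.2f}")
print(ctrl.get_obs()["time"])
E
```

```text
-380.0 act -374.69 r 46.20 ft 11.66
-379.0 act -374.30 r 46.20 ft 9.83
-378.0 act -374.01 r 46.20 ft 7.90
-377.0 act -373.68 r 46.20 ft 6.57
-376.0 act -373.37 r 46.18 ft 5.17
-375.0 act -373.07 r 46.18 ft 3.72
-374.0 act -372.74 r 46.17 ft 2.30
-373.0 act -372.43 r 46.17 ft 0.38
-372.0 act -371.95 r 46.15 ft -0.43
-371.0 act -371.16 r 46.15 ft -1.23
-370.0 act -370.26 r 46.14 ft -1.47
-369.0 act -369.27 r 46.15 ft -1.38
-368.0 act -368.31 r 46.13 ft -1.61
27.7167
```

Run:
```python
from v import *
k=0
while S["a"]<345-1e-6:
    d=min(12,345-S["a"]); k+=1
    fr,ft=step(d,v=90,quiet=k%6!=0)
    if abs(ft)>10 or abs(fr)>25: print("HALT",S["a"],fr,ft);break
a,r,f,p=meas();print(f"{S['a']:.2f} act {a:.2f} r {r:.2f} ft {f:.2f}",p,ctrl.get_obs()["time"])
```

```text
a -296.0 t 29.27 fr -2.6 ft 2.5 fz 6.5 err r 0.03 t -0.29 z -0.05 w 15.5
a -224.0 t 30.82 fr 1.2 ft 1.4 fz 6.9 err r 0.02 t -0.48 z 0.06 w 15.6
a -152.0 t 32.37 fr 3.4 ft 1.5 fz 7.7 err r 0.20 t 0.57 z 0.06 w 15.3
a -80.0 t 33.92 fr 3.0 ft 0.8 fz 6.2 err r 0.25 t 1.01 z 0.02 w 15.4
a -8.0 t 35.47 fr -2.3 ft 0.9 fz 7.7 err r 0.12 t 0.82 z -0.15 w 15.5
a 64.0 t 37.02 fr -1.3 ft 1.3 fz 8.4 err r -0.00 t 0.12 z -0.11 w 15.2
a 136.0 t 38.57 fr 2.0 ft 1.1 fz 7.8 err r 0.01 t -0.52 z 0.02 w 15.4
a 208.0 t 40.12 fr 4.3 ft 1.5 fz 6.9 err r 0.18 t 0.58 z 0.02 w 15.7
a 280.0 t 41.67 fr 1.5 ft 0.9 fz 6.8 err r 0.27 t 1.03 z -0.02 w 15.5
a 345.0 t 43.21 fr -0.8 ft 0.0 fz 8.8 err r 0.12 t 0.33 z -0.17 w 15.9
345.00 act -14.59 r 46.12 ft -0.17 [533.67 -52.4  268.45] 43.275
```

Run:
```python
from v import *
ctrl.hold(0.2)
a,r,f,p=meas();print(f"{S['a']:.2f} act {a:.2f} r {r:.2f} ft {f:.2f}")
for d in [1,1,.7]:
    step(d,v=40,quiet=True);ctrl.hold(.1);a,r,f,p=meas();print(f"{S['a']:.2f} act {a:.2f} r {r:.2f} ft {f:.2f}",p)
print(ctrl.get_obs()["time"])
```

```text
345.00 act -14.60 r 46.12 ft -0.48
346.00 act -14.04 r 46.11 ft -1.32 [533.77 -51.97 268.46]
347.00 act -13.21 r 46.10 ft -1.74 [533.92 -51.32 268.48]
347.70 act -12.59 r 46.10 ft -1.73 [534.03 -50.84 268.48]
44.7917
```

Run:
```python
from v import *
step(.68,v=40,quiet=True);ctrl.hold(.3);a,r,f,p=meas(6);print(f"{S['a']:.2f} act {a:.2f} r {r:.2f} ft {f:.2f}",p)
import pickle
for n in ("wrist","scene","side"):
    pickle.dump(shot(camera,n,f"f_{n}.png"),open(f"f_{n}.pkl","wb"))
o=ctrl.get_obs();print(o["time"],o["width"],o["wrist_force"])
```

```text
348.38 act -11.94 r 46.10 ft -1.56 [534.14 -50.32 268.5 ]
45.5917 15.006631278806722 [-1.98 -2.28  7.75]
```

View pics/f_wrist.png

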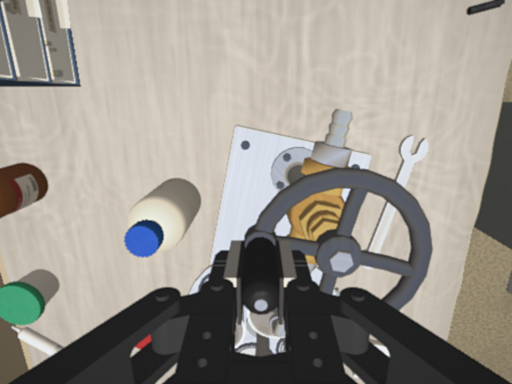

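View pics/f_scene.png

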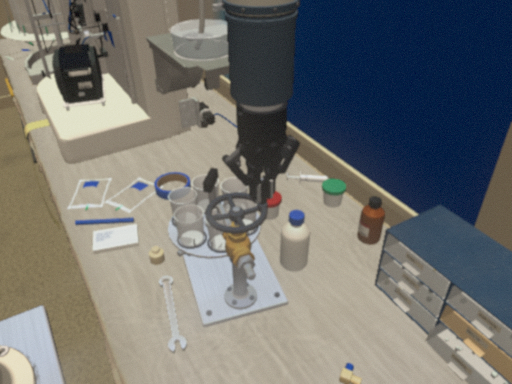

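View pics/f_side.png

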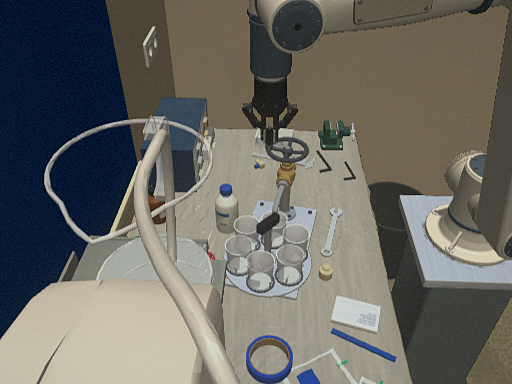

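Run:
```python
from v import *
a,r,f,p=meas(3);print(a,f,ctrl.get_obs()["time"])
ctrl.hand_in()
```

```text
-11.943300988024955 -1.853381586702092 45.6417
the job is handed in; nothing more can be done
```

The job is done and handed in at 45.6 s. The carousel is one station on, and the valve was shut to its stop, then opened two full turns, with the handle still in the gripper.

- **Carousel:** I gripped the bar, turned it 60° clockwise and let go. The wrist picture taken afterwards shows the next beaker under the spout.
- **Valve shut:** I turned the wheel clockwise about 0.68 turn from where it stood. It came up hard against the stop and I pressed it there with about 11 N. Backing off put the stop at –11.98° of handle angle under opening load.
- **Valve opened:** I counted two full turns back. The final handle angle is –11.94°, so I put the setting within about 0.3° of exact. The wheel's spokes look almost as they did at the stop in the wrist picture.
- **Grip:** The handle is held with 60 N, and the wrist force was about 8 N at the end. The measured jaw width is 15–15.9 mm on a 17 mm handle; the 18 mm bar also read low, at about 17 mm, and the pictures show the handle held.
- **Surroundings:** The bottle, cup, spanner and weight look unmoved in the last scene and side pictures. I judged that by eye and did not measure it.

No check failed. The first stand fit was wrong because I had put the plate's offset on the wrong side. I corrected that before moving the arm, and after that the overlays matched to within about 2 mm.

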